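# Clamp a spice jar in a sprung capping press and hold it

## Robot

A 6-joint arm with a two-finger parallel gripper is mounted at the origin on a cart in front of the work surface, level with it; the furniture and walls round the work are solid. World frame = base frame: x ahead of the robot, y to its left, z up, the work surface at z = 0. Lengths are in m, angles in degrees, forces in N, time in s.
With the tool pointing down it reaches from about 0.4 to 0.825 m from the base axis. Payload 7 kg.
Tool frame: the origin (TCP) lies at the very end of the fingers, on their centre line; the grasp point (between the pads) lies hold_point_z behind it (hold_point_z is the distance from the TCP to the grasp point, in m); z points along the fingers, y is the line along which they close (so a half turn about z gives the same grasp; the last joint's range is limited). The gripper opens to 88 mm and grips with 3 to 60 N. Pads are 19 mm wide; open, the fingers measure 130 mm over their backs; the gripper's body (78 mm by 193 mm) begins 47 mm behind the grasp point.
Start: joints at [92.309, 20.546, 0.682, 0, -70.136, -16.507], TCP at [0.166, 0.654, 0.227] pointing down, gripper open.
Joint ranges: [-176.03, 176.03], [-82.01, 121.73], [-58.28, 71.71], [-173.87, 95.51], [-174.79, -0.11], [-173.66, 173.66]. Speed limits (degrees/s): [136.94, 136.94, 172.46, 180, 180, 180].

## Interface

Orientations are given as [roll, pitch, yaw] about the fixed x, y, z axes, in that order (R = Rz(yaw) Ry(pitch) Rx(roll)).
In Python, from plant import get_obs, snapshot, close_job, hold_point_z gives the robot as it stands.
- The arm moves only by the tool play_rows, never from a script. Its argument "commands" is a list that holds one entry, the list of rows, each a list of 7 numbers: the shift along the tool's x, y, z in cm, then the turn, a rotation vector about the tool's x, y, z in degrees, then the opening, from 0 (shut) to 1 (fully open). In form: [[[x, y, z, ax, ay, az, fingers], ...]]. A call has 1 to 20 rows; each row is the pose to reach, as a shift and turn from the pose commanded when the call began, along the tool's axes at that moment; what a row does not reach only later rows make up. A row lasts 1/12 s, in which the tool goes at most 41.7 mm and 7.16 degrees, less where a joint would pass 70% of its speed; a pose out of reach is approached as far as the arm can. A call with a gripper value outside its range is refused whole. The fingers move at their own pace and stop on an object; the grip force is fixed at half the most. Time passes only in rows, so rows that repeat a pose let the fingers close. It gives the time, the measured TCP pose, the force, the opening and the grip force at its end, in the units of the state.
- get_obs(): the state, without advancing time (a new reading comes with each control period).
- snapshot(name): name is "side" or "top" or "wrist"; returns a dict with "frame" (480x640x3 uint8, red, green, blue), "camera_matrix" (3x3 intrinsics, pixels), "dist" ([k1, k2, p1, p2, k3] as OpenCV has them; the pictures are not rectified), "origin" and "attitude" of the camera in the world. Camera axes: x right, y down, z forward; pixel columns grow to the right and rows downward; lengths in m; the calibration is good to about 2 mm. A picture is of the moment at which its call begins. There is no depth.
- close_job(): hands the job in; it is judged then, once.
The state is a dict: "clock": time; "joint_pos": joint angles; "qvel": joint speeds; "tau": joint torques, N m; "tool_pos": TCP position; "orientation": TCP orientation; "force": force on the tool from outside, world axes, zero at the start; "moment": the same for the moment, N m; "opening": finger opening in m; "gripper_force": force on a finger pad.
Only numpy, scipy, OpenCV 4.12 (cv2) and the standard library are available. Lean on these libraries where they do the work, as an engineer would, in place of code of your own. Each camera call takes 0.05 s, during which the arm holds its last target. There are 200 camera calls.

## Task

Lay the wooden clamp bar across the two forked posts of the capping press, over the red cap of the jar standing in its sprung cup, with its black grip in the middle. Press the bar down against the spring until both its ends sit firmly on the bottoms of the two forks, and finish holding it pressed there with the gripper, so that someone else can put in the locking pins: do not let go. Leave the jar upright in its cup and the mug, salt shaker, timer and bowl where they stand.

Things in the scene. Friction and masses are not known exactly. Their poses are not given: they have to be found in the camera images.
- press: Capping press, fixed to the worktop: light wooden base 90 (own x) x 225 (own y) x 20 mm, two grey metal forked posts, a sprung cup with a jar in it midway between them; highest point 177 mm. Origin: centre of the base's underside, on the worktop; z up through the cup's middle, y towards the left fork.
- left_fork: Fixed metal post of the press, centred 80 mm along the press's +y, 52 (x) x 16 (y) mm; origin on the worktop, axes as the press. Its flat bottom (the hard stop for the bar) is 132 mm above the worktop, 36 mm wide between two prongs along the press's x; the prongs stand upright for 28 mm above the bottom, then flare outward to a mouth about 58 mm wide, 43 mm above the bottom.
- right_fork: The same post at 80 mm along the press's -y.
- cup (a joint): Downward travel of the sprung grey cup, m: 0 = fully up, own end 0.025. Spring 350 N/m, 6 N preload: stays up under the jar and the bar's own weight. With the bar on the fork bottoms it reads about 0.020 and pushes up with 13 N: the hand must push about 9 N to get there, and 15 to 20 N in all to sit the bar firmly.
- spice_jar: Glass spice jar with red cap, 45 mm diameter, 106 mm high, 0.11 kg, standing loose in the cup (cup 22 mm deep, 2 mm play). Origin: centre of its underside, 46 mm above the worktop at the start; its flat cap is then 152 mm above the worktop, 20 mm higher than the fork bottoms.
- clamp_bar: Loose brown wooden bar lying flat on the worktop, 30 (own x) x 230 (own y) x 12 mm (z), about 0.2 kg, alike under a half turn; upright black grip at the middle, 16 (x) x 50 (y) mm, from 12 to 50 mm above the bar's underside. Origin: centre of the underside.
- mug: Bystander: white mug, 84 mm across plus handle, 91 mm high. Origin: underside.
- salt: Bystander: glass salt shaker, 44 mm across, 90 mm high. Origin: underside.
- kitchen_timer: Bystander: white round timer, 67 mm across, 56 mm high. Origin: underside.
- bowl: Bystander: blue-grey small bowl, 65 mm across, 35 mm high. Origin: underside.
Things that resemble listed ones, but are neither listed nor needed, are in the scene too. Leave any blue or purple look-alike of the spice_jar alone.

How it is judged:
By the outcome, as a careful person would: the job done as asked, in the order asked, and still so for the second after the job is handed in, while the arm keeps its last pose, push and grip.
It also fails if it takes over 43 s, if anything falls off the work surface, if the arm or the gripper's body presses on something with over 40 N, if the wrist force passes 120 N, or if a joint passes its speed limit or range.

## Working session

There is one attempt and no reset: what is moved stays moved. The work goes in short steps, Python scripts to look and compute and a tool call to move; the robot and the scene stay as the last step left them, time stands still between calls to the robot, and variables do not carry over. Pictures are saved under pics/ and viewed, at most 10 in all, crops included, and the job is handed in when it is done.

Besides the shell and the picture viewer there is one more tool, called after "Request:" as name(argument=value, ...) on one line, values as JSON. play_rows: Moves the arm, as the interface text tells. Its arguments: {"type":"object","properties":{"commands":{"type":"array","items":{"type":"array","items":{"type":"array","items":{"type":"number"}}}}},"required":["commands"]}

```bash
mkdir -p pics; ls
cat > h.py <<'E'
import numpy as np,cv2
from plant import get_obs,snapshot,close_job,hold_point_z
from scipy.spatial.transform import Rotation as R
def Rm(a):
    a=np.array(a,float)
    return a if a.shape==(3,3) else R.from_euler('xyz',a,degrees=True).as_matrix()
def ray(s,uv):
    p=cv2.undistortPoints(np.array(uv,float).reshape(-1,1,2),np.array(s['camera_matrix']),np.array(s['dist'])).reshape(-1,2)
    d=np.c_[p,np.ones(len(p))]@Rm(s['attitude']).T
    return np.array(s['origin']),d
def plane(s,uv,z):
    o,d=ray(s,uv); return o+d*((z-o[2])/d[:,2])[:,None]
def proj(s,P):
    A=Rm(s['attitude']);P=np.array(P,float).reshape(-1,3)
    q=(P-np.array(s['origin']))@A
    return cv2.projectPoints(q.reshape(-1,1,3),np.zeros(3),np.zeros(3),np.array(s['camera_matrix']),np.array(s['dist']))[0].reshape(-1,2)
def save(s,n): cv2.imwrite('pics/'+n,cv2.cvtColor(np.array(s['frame']),cv2.COLOR_RGB2BGR))
E
python3 - <<'E'
from h import *
print(hold_point_z,get_obs())
for n in ('top','side'):
    s=snapshot(n);save(s,n+'0.png');print(n,s['origin'],s['attitude'],s['camera_matrix'],s['dist'])
E
```

```text
pics
0.0188 {'clock': 0.0, 'joint_pos': array([ 9.23087403e+01,  2.05913393e+01,  6.33128404e-01, -1.99120796e-02,
       -7.01349180e+01, -1.65056451e+01]), 'qvel': array([ 0.02690606,  0.00489991,  0.01779785,  0.02187338, -0.08734205,
       -0.03669503]), 'tau': array([ 1.57304448e-04, -5.82718956e+01,  2.93048841e+01,  6.99746355e+00,
        6.73916191e-03, -1.53012897e-04]), 'tool_pos': array([0.16546893, 0.65389921, 0.22561951]), 'orientation': array([ 1.79905390e+02, -8.51421899e-03, -1.42036792e+01]), 'force': array([-0.98323744,  0.51812383, -0.46603662]), 'moment': array([ 0.01971763,  0.03864044, -0.05991184]), 'gripper_force': 0.0, 'opening': 0.08753834647847664}
top [ 0.38412967 -0.17625155  1.15020622] [-169.93001348    0.39453903  -89.42952195] [[573.29318231   0.         327.89565323]
 [  0.         573.29318231 227.67604583]
 [  0.           0.           1.        ]] [0.01345637 0.         0.         0.         0.        ]
side [-0.09745853 -0.58095279  0.87650564] [-135.94465014    0.27439815  -57.39863352] [[573.03812653   0.         327.06738279]
 [  0.         573.03812653 240.22937934]
 [  0.           0.           1.        ]] [0.00159095 0.         0.         0.         0.        ]
```

View pics/top0.png

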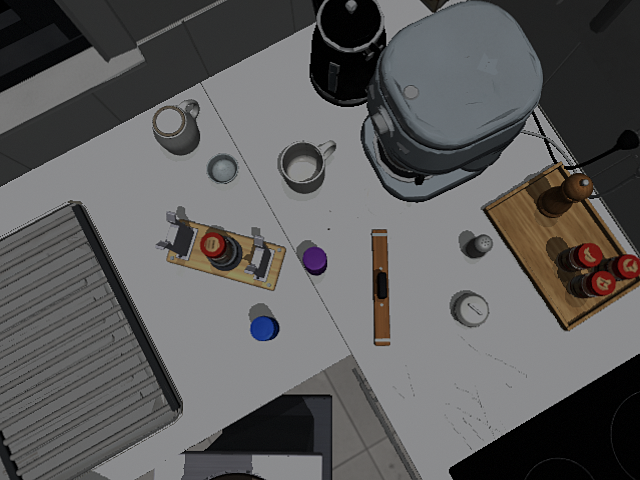

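View pics/side0.png

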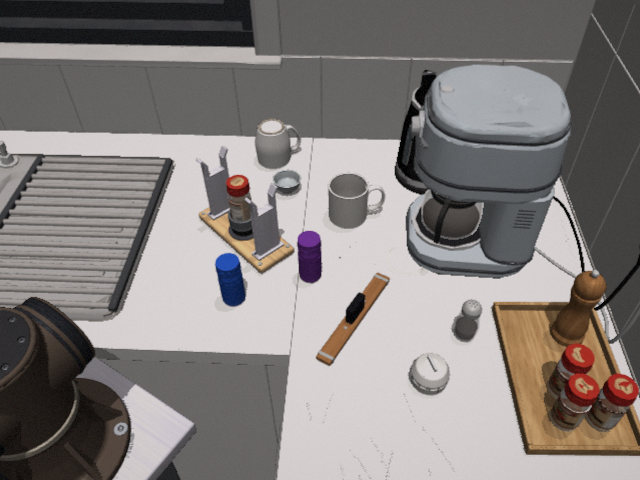

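The top view shows the brown bar with its black grip at about (381,287). Red caps are at (212,244), in the press, and at (585,257), (600,284) and (625,266), on the tray. Only the one at (212,244) stands in the sprung cup between the forks, so that is the jar meant. The blue (264,328) and purple (315,260) jars are look-alikes to leave alone. Next I'll measure and confirm in a crop.

Run:
```python
from h import *
t=snapshot('top');s=snapshot('side')
def blobs(sn,lo,hi,box,k=1):
    f=sn['frame'];h=cv2.cvtColor(f,cv2.COLOR_RGB2HSV);m=cv2.inRange(h,np.array(lo),np.array(hi))
    M=np.zeros_like(m);x0,y0,x1,y1=box;M[y0:y1,x0:x1]=m[y0:y1,x0:x1]
    c=max(cv2.findContours(M,cv2.RETR_EXTERNAL,cv2.CHAIN_APPROX_NONE)[0],key=cv2.contourArea)
    return c
f=t['frame'];h=cv2.cvtColor(f,cv2.COLOR_RGB2HSV)
for p in [(380,260),(382,320),(260,280),(200,262),(212,240),(381,287)]: print(p,h[p[1],p[0]])
c=blobs(t,(3,80,40),(20,255,255),(365,222,398,352))
p=plane(t,c[:,0],0.012)[:,:2]
r=cv2.minAreaRect((p*1000).astype(np.float32));print('bar',r, cv2.boxPoints(r))
c=blobs(t,(0,0,0),(180,255,55),(370,265,392,305))
p=plane(t,c[:,0],0.05)[:,:2];r=cv2.minAreaRect((p*1000).astype(np.float32));print('grip',r)
c=blobs(t,(8,50,80),(25,255,255),(150,210,300,300))
p=plane(t,c[:,0],0.02)[:,:2];r=cv2.minAreaRect((p*1000).astype(np.float32));print('base',r,cv2.boxPoints(r))
c=blobs(t,(0,150,60),(5,255,255),(190,225,235,265))
p=plane(t,c[:,0],0.15)[:,:2];print('cap',cv2.minEnclosingCircle((p*1000).astype(np.float32)))
c=blobs(s,(0,150,60),(5,255,255),(220,170,255,200))
p=plane(s,c[:,0],0.152)[:,:2];print('capside',cv2.minEnclosingCircle((p*1000).astype(np.float32)))
a=cv2.resize(t['frame'][195:305,145:305],(800,550),interpolation=cv2.INTER_CUBIC)
cv2.imwrite('pics/c1.png',a[:,:,::-1])
```

```text
(380, 260) [ 13 160  94]
(382, 320) [ 13 161 106]
(260, 280) [115  24 126]
(200, 262) [ 20 108 137]
(212, 240) [ 17 113 113]
(381, 287) [135  30  17]
bar ((469.58074951171875, -271.7411804199219), (201.3412628173828, 29.226362228393555), 1.1694022417068481) [[ 368.63284 -259.18558]
 [ 369.22934 -288.40585]
 [ 570.5287  -284.29678]
 [ 569.9321  -255.0765 ]]
grip ((469.91650390625, -266.62481689453125), (24.93101692199707, 74.46551513671875), 89.77140808105469)
base ((529.6512451171875, 36.03034210205078), (222.9155731201172, 89.07511901855469), 75.13790893554688) [[458.01544 -60.27515]
 [544.11066 -83.12233]
 [601.28705 132.33583]
 [515.19183 155.18301]]
cap ((530.80419921875, 36.9659423828125), 21.67926788330078)
capside ((523.204345703125, 26.580217361450195), 31.91534423828125)
```

View pics/c1.png

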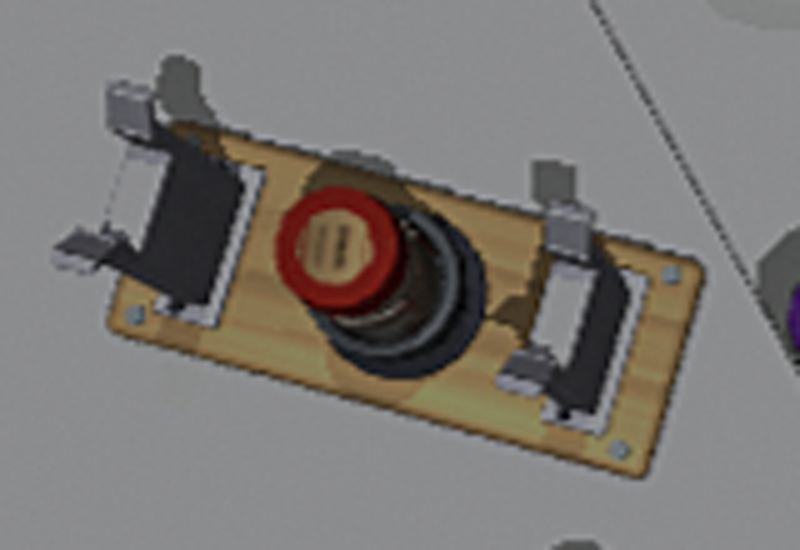

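The crop confirms the jar in the cup, with its red cap at crop (340,245). The fork bottoms are the white pads at crop (135,200) and (562,310), image pixels about (172,235) and (257,257). Next I'll check those, the neighbours' clearance and the first moves.

```bash
cat >> h.py <<'E'
def delta(p,yaw,pos=None,ori=None):
    o=get_obs();A=Rm(o['orientation'] if ori is None else ori);q=np.array(o['tool_pos'] if pos is None else pos)
    B=Rm([180,0,yaw])
    return np.round((A.T@(np.array(p)-q))*100,2),np.round(R.from_matrix(A.T@B).as_rotvec(degrees=True),2)
E
python3 - <<'E'
from h import *
t=snapshot('top');s=snapshot('side')
print('forks',plane(t,[(172,235),(257.4,257)],.132))
for n,(lo,hi) in {'purple':((130,90,30),(160,255,255)),'blue':((110,120,40),(125,255,255))}.items():
  for v in (t,s):
    h=cv2.cvtColor(v['frame'],cv2.COLOR_RGB2HSV);m=cv2.inRange(h,np.array(lo),np.array(hi))
    c=max(cv2.findContours(m,cv2.RETR_EXTERNAL,cv2.CHAIN_APPROX_NONE)[0],key=cv2.contourArea)[:,0]
    x,y,w,hh=cv2.boundingRect(c);print(n,(x,y,w,hh))
    for z in(0,.05,.08,.1): 
        P=plane(v,c,z)[:,:2];print(z,P.min(0).round(3),P.max(0).round(3))
print(plane(t,[(480,243),(471,310)],.07))
print(delta((.45,.35,.30),-84,pos=(.166,.654,.227),ori=(180,0,-14.2)))
E
```

```text
forks [[ 0.54902281  0.11325984  0.132     ]
 [ 0.51050217 -0.04187237  0.132     ]]
purple (303, 247, 24, 27)
0 [ 0.495 -0.163] [ 0.548 -0.117]
0.05 [ 0.491 -0.164] [ 0.541 -0.119]
0.08 [ 0.488 -0.164] [ 0.537 -0.121]
0.1 [ 0.486 -0.164] [ 0.534 -0.122]
purple (298, 231, 23, 51)
0 [ 0.497 -0.162] [ 0.622 -0.061]
0.05 [ 0.463 -0.186] [ 0.581 -0.091]
0.08 [ 0.443 -0.2  ] [ 0.556 -0.109]
0.1 [ 0.429 -0.21 ] [ 0.54 -0.12]
blue (250, 316, 28, 25)
0 [ 0.362 -0.068] [ 0.409 -0.014]
0.05 [ 0.363 -0.072] [ 0.408 -0.021]
0.08 [ 0.364 -0.075] [ 0.407 -0.026]
0.1 [ 0.364 -0.077] [ 0.407 -0.028]
blue (216, 253, 29, 53)
0 [ 0.369 -0.07 ] [0.476 0.045]
0.05 [ 0.342 -0.099] [0.444 0.009]
0.08 [ 0.326 -0.116] [ 0.424 -0.013]
0.1 [ 0.316 -0.128] [ 0.411 -0.027]
[[ 0.54884421 -0.45609843  0.07      ]
 [ 0.42261592 -0.43476066  0.07      ]]
(array([34.99, 22.5 , -7.3 ]), array([ 0. , -0. , 69.8]))
```

Request:
play_rows(commands=[[[35,22.5,-7.3,0,0,70,1],[35,22.5,-7.3,0,0,70,1],[35,22.5,-7.3,0,0,70,1],[35,22.5,-7.3,0,0,70,1],[35,22.5,-7.3,0,0,70,1],[35,22.5,-7.3,0,0,70,1],[35,22.5,-7.3,0,0,70,1],[35,22.5,-7.3,0,0,70,1],[35,22.5,-7.3,0,0,70,1],[35,22.5,-7.3,0,0,70,1],[35,22.5,-7.3,0,0,70,1],[35,22.5,-7.3,0,0,70,1],[35,22.5,-7.3,0,0,70,1],[35,22.5,-7.3,0,0,70,1]]])

```text
clock: 1.47
tool_pos: [0.4492, 0.3508, 0.2992]
orientation: [180.0, -0.0, -84.2]
force: [-0.3, -1.1, 0.8]
opening: 0.0877
gripper_force: 0.0
```

Run:
```python
from h import *
print(get_obs()['joint_pos'].round(1),delta((.47,-.2715,.25),-178.8))
```

```text
[ 57.6   8.4  -6.1  -0.  -75.5 -51.8] (array([62.12,  4.27,  4.93]), array([ 2.000e-02, -2.000e-02,  9.465e+01]))
```

Request:
play_rows(commands=[[[62.1,4.3,5,0,0,94.6,1],[62.1,4.3,5,0,0,94.6,1],[62.1,4.3,5,0,0,94.6,1],[62.1,4.3,5,0,0,94.6,1],[62.1,4.3,5,0,0,94.6,1],[62.1,4.3,5,0,0,94.6,1],[62.1,4.3,5,0,0,94.6,1],[62.1,4.3,5,0,0,94.6,1],[62.1,4.3,5,0,0,94.6,1],[62.1,4.3,5,0,0,94.6,1],[62.1,4.3,5,0,0,94.6,1],[62.1,4.3,5,0,0,94.6,1],[62.1,4.3,5,0,0,94.6,1],[62.1,4.3,5,0,0,94.6,1],[62.1,4.3,5,0,0,94.6,1],[62.1,4.3,5,0,0,94.6,1],[62.1,4.3,5,0,0,94.6,1],[62.1,4.3,5,0,0,94.6,1],[62.1,4.3,5,0,0,94.6,1]]])

```text
clock: 3.05
tool_pos: [0.4701, -0.2703, 0.2496]
orientation: [180.0, 0.0, -178.7]
force: [1.0, -0.0, -0.3]
opening: 0.0873
gripper_force: 0.0
```

Run:
```python
from h import *
s=snapshot('wrist');save(s,'w1.png');print(s['origin'],s['attitude'])
print(get_obs()['joint_pos'].round(1),delta((.47,-.2715,.015),-178.8))
print(proj(s,[(.47,-.2715,.05),(.445,-.2715,.05),(.495,-.2715,.05)]))
```

```text
[ 0.40263441 -0.27161449  0.40797657] [1.65078324e+02 7.08011214e-02 9.13521652e+01]
[ -9.2   7.2 -14.1  -0.  -68.7 -79.5] (array([ 0.03, -0.13, 23.48]), array([0.  , 0.03, 0.15]))
[[317.61643763 206.76636995]
 [318.23813158 179.98693968]
 [317.01637602 232.61856104]]
```

View pics/w1.png

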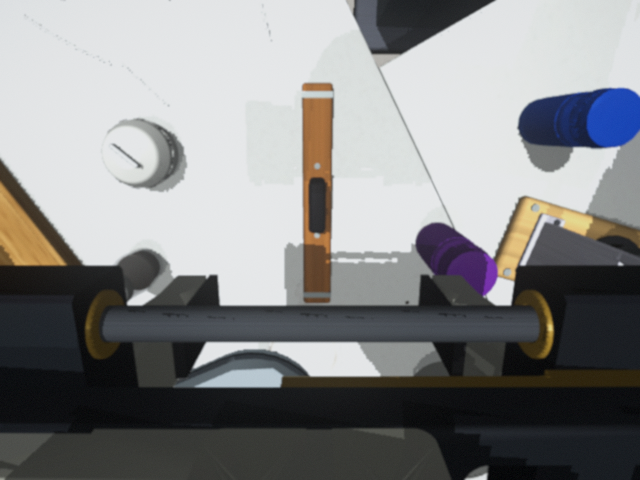

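The wrist view shows the grip at (317,206), exactly where predicted, with the bar straight. The purple jar at (457,258) is clear. Descending.

Request:
play_rows(commands=[[[0,0.1,8,0,0,0,1],[0,0.1,12,0,0,0,1],[0,0.1,15,0,0,0,1],[0,0.1,18,0,0,0,1],[0,0.1,20,0,0,0,1],[0,0.1,21.5,0,0,0,1],[0,0.1,22.5,0,0,0,1],[0,0.1,23.2,0,0,0,1],[0,0.1,23.4,0,0,0,1],[0,0.1,23.4,0,0,0,1],[0,0.1,23.4,0,0,0,0],[0,0.1,23.4,0,0,0,0],[0,0.1,23.4,0,0,0,0],[0,0.1,23.4,0,0,0,0],[0,0.1,23.4,0,0,0,0],[0,0.1,23.4,0,0,0,0],[0,0.1,23.4,0,0,0,0],[0,0.1,23.4,0,0,0,0]]])

```text
clock: 4.6
tool_pos: [0.4697, -0.2708, 0.0156]
orientation: [180.0, 0.0, -178.8]
force: [-1.2, -0.5, 0.1]
opening: 0.0399
gripper_force: 0.0
```

Request:
play_rows(commands=[[[0,0,0,0,0,0,0],[0,0,0,0,0,0,0],[0,0,0,0,0,0,0],[0,0,0,0,0,0,0],[0,0,0,0,0,0,0],[0,0,0,0,0,0,0],[0,0,0,0,0,0,0],[0,0,0,0,0,0,0]]])

```text
clock: 5.27
tool_pos: [0.4697, -0.2708, 0.0156]
orientation: [-180.0, 0.0, -178.8]
force: [0.1, -0.4, -0.4]
opening: 0.0155
gripper_force: 30.0
```

Request:
play_rows(commands=[[[0,0,-1,0,0,0,0],[0,0,-3,0,0,0,0],[0,0,-6,0,0,0,0],[0,0,-9,0,0,0,0],[0,0,-12,0,0,0,0],[0,0,-15,0,0,0,0],[0,0,-18,0,0,0,0],[0,0,-21,0,0,0,0],[0,0,-23,0,0,0,0],[0,0,-24.5,0,0,0,0],[0,0,-25,0,0,0,0],[0,0,-25,0,0,0,0]]])

```text
clock: 6.27
tool_pos: [0.4699, -0.2708, 0.2671]
orientation: [-180.0, 0.1, -178.8]
force: [-0.1, -0.2, -1.6]
opening: 0.0156
gripper_force: 30.0
```

Run:
```python
from h import *
print(delta((.53,.036,.265),-104.9))
s=snapshot('wrist');save(s,'w2.png')
# bar orientation in hand from side & top views at known height
t=snapshot('top');h=cv2.cvtColor(t['frame'],cv2.COLOR_RGB2HSV);m=cv2.inRange(h,np.array((3,80,40)),np.array((20,255,255)));m[:,:330]=0;m[:,440:]=0
for c in cv2.findContours(m,cv2.RETR_EXTERNAL,cv2.CHAIN_APPROX_NONE)[0]:
    if cv2.contourArea(c)>60: print(cv2.boundingRect(c),cv2.minAreaRect((plane(t,c[:,0],.262)[:,:2]*1000).astype(np.float32)))
```

```text
(array([-6.65, 30.54,  0.22]), array([ -0.11,   0.11, -73.9 ]))
(384, 293, 21, 48) ((404.9134216308594, -271.17041015625), (71.13632202148438, 29.251863479614258), 1.0867905616760254)
```

View pics/w2.png

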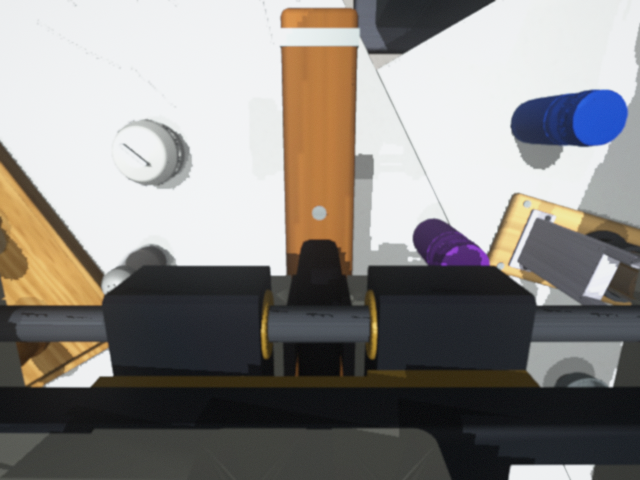

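The wrist view shows the bar held squarely: far end at (320,37), grip between the pads. Moving over the press.

Request:
play_rows(commands=[[[-6.6,30.5,0,0,0,-73.9,0],[-6.6,30.5,0,0,0,-73.9,0],[-6.6,30.5,0,0,0,-73.9,0],[-6.6,30.5,0,0,0,-73.9,0],[-6.6,30.5,0,0,0,-73.9,0],[-6.6,30.5,0,0,0,-73.9,0],[-6.6,30.5,0,0,0,-73.9,0],[-6.6,30.5,0,0,0,-73.9,0],[-6.6,30.5,0,0,0,-73.9,0],[-6.6,30.5,0,0,0,-73.9,0],[-6.6,30.5,0,0,0,-73.9,0],[-6.6,30.5,0,0,0,-73.9,0],[-6.6,30.5,0,0,0,-73.9,0],[-6.6,30.5,0,0,0,-73.9,0]]])

```text
clock: 7.53
tool_pos: [0.5289, 0.0353, 0.2647]
orientation: [179.9, -0.0, -105.0]
force: [-0.2, -0.4, -1.6]
opening: 0.016
gripper_force: 30.0
```

Run:
```python
from h import *
print(delta((.53,.036,.185),-104.9))
s=snapshot('wrist');save(s,'w3.png')
c,sn=np.cos(np.radians(75.1)),np.sin(np.radians(75.1))
u=np.array([c,sn,0]);v=np.array([sn,-c,0]);C=np.array([.53,.036,0])
for y in(.08,-.08):print(y,proj(s,[C+u*y+v*x+[0,0,z] for x in(-.018,.018) for z in (.132,.16)]).round(0).tolist())
```

```text
(array([-0.1 , -0.1 ,  7.97]), array([ 0.07, -0.05, -0.12]))
0.08 [[341.0, 320.0], [343.0, 338.0], [298.0, 321.0], [296.0, 338.0]]
-0.08 [[344.0, 118.0], [347.0, 116.0], [294.0, 118.0], [292.0, 116.0]]
```

View pics/w3.png

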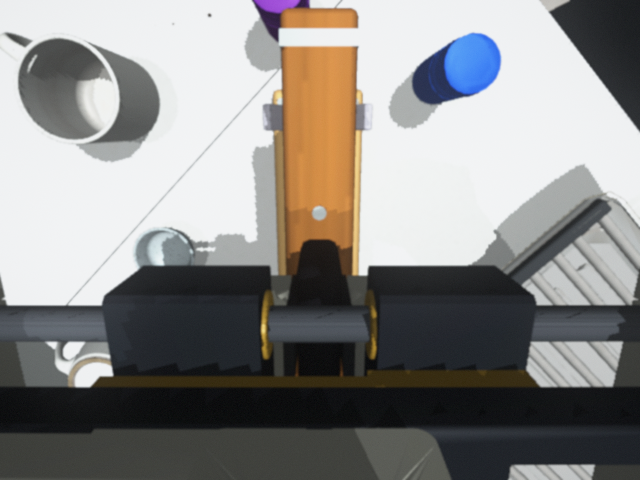

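The bar covers the near fork symmetrically: prong tips at (272,117) and (364,117), bar centre at 319. Lowering into the mouths.

Request:
play_rows(commands=[[[-0.1,-0.1,1,0,0,0,0],[-0.1,-0.1,3,0,0,0,0],[-0.1,-0.1,5,0,0,0,0],[-0.1,-0.1,6.5,0,0,0,0],[-0.1,-0.1,7.5,0,0,0,0],[-0.1,-0.1,8.2,0,0,0,0],[-0.1,-0.1,8.7,0,0,0,0],[-0.1,-0.1,8.7,0,0,0,0],[-0.1,-0.1,8.7,0,0,0,0]]])

```text
clock: 8.33
tool_pos: [0.5308, 0.0363, 0.1789]
orientation: [-180.0, 0.0, -104.9]
force: [0.3, -0.2, -1.7]
opening: 0.016
gripper_force: 30.0
```

Run:
```python
from h import *
o=get_obs();print(o['moment'],delta((.53,.036,.168),-104.9))
s=snapshot('side')['frame'];t=snapshot('top')['frame']
a=cv2.resize(s[140:280,180:310],(520,560),interpolation=cv2.INTER_CUBIC)
cv2.imwrite('pics/s4.png',a[:,:,::-1])
```

```text
[ 0.15699663 -0.09281626 -0.03416779] (array([0.05, 0.07, 1.09]), array([-0.03,  0.01,  0.  ]))
```

View pics/s4.png

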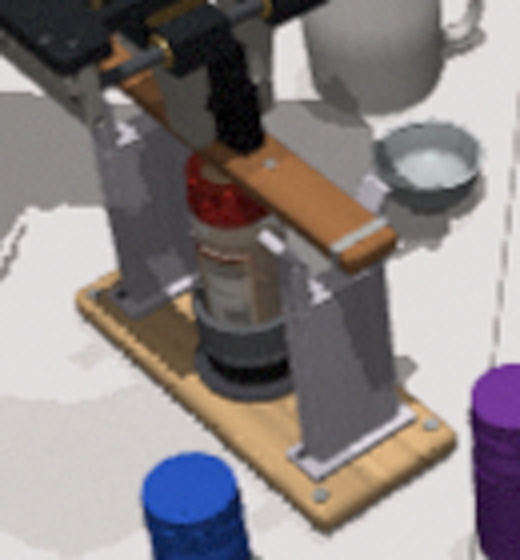

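The side crop shows the bar between the prongs of the near fork (crop 270,240 to 375,190), just above the red cap. Pressing down gently.

Request:
play_rows(commands=[[[0,0,0.3,0,0,0,0],[0,0,0.6,0,0,0,0],[0,0,0.9,0,0,0,0],[0,0,1.2,0,0,0,0],[0,0,1.5,0,0,0,0],[0,0,1.8,0,0,0,0],[0,0,2.1,0,0,0,0],[0,0,2.4,0,0,0,0],[0,0,2.6,0,0,0,0],[0,0,2.6,0,0,0,0],[0,0,2.6,0,0,0,0]]])

```text
clock: 9.35
tool_pos: [0.5309, 0.0362, 0.1531]
orientation: [-179.9, 0.0, -104.9]
force: [-1.4, -0.4, 7.4]
opening: 0.0159
gripper_force: 30.0
```

Request:
play_rows(commands=[[[0,0,0.2,0,0,0,0],[0,0,0.4,0,0,0,0],[0,0,0.5,0,0,0,0],[0,0,0.55,0,0,0,0],[0,0,0.55,0,0,0,0],[0,0,0.55,0,0,0,0]]])

```text
clock: 9.85
tool_pos: [0.531, 0.0362, 0.148]
orientation: [-179.9, 0.0, -104.9]
force: [-2.8, -0.3, 9.4]
opening: 0.0158
gripper_force: 30.0
```

Request:
play_rows(commands=[[[0,0,0.05,0,0,0,0],[0,0,0.1,0,0,0,0],[0,0,0.1,0,0,0,0],[0,0,0.1,0,0,0,0]]])

```text
clock: 10.18
tool_pos: [0.5311, 0.0363, 0.1475]
orientation: [-179.9, 0.0, -104.9]
force: [-5.0, 1.0, 13.8]
opening: 0.0157
gripper_force: 30.0
```

Request:
play_rows(commands=[[[0,0.05,0,0,0,0,0],[0,0.05,0.03,0,0,0,0],[0,0.05,0.06,0,0,0,0],[0,0.05,0.06,0,0,0,0],[0,0.05,0.06,0,0,0,0]]])

```text
clock: 10.6
tool_pos: [0.5309, 0.0364, 0.1475]
orientation: [-179.9, 0.0, -104.8]
force: [-4.6, -0.0, 16.8]
opening: 0.016
gripper_force: 30.0
```

Run:
```python
from h import *
o=get_obs();print(o['moment'],o['force'],o['tool_pos'])
s=snapshot('side')['frame'];save(snapshot('wrist'),'w5.png')
a=cv2.resize(s[140:280,180:310],(520,560),interpolation=cv2.INTER_CUBIC)
cv2.imwrite('pics/s5.png',a[:,:,::-1])
```

```text
[0.09748107 1.99003126 0.0481776 ] [-4.62953984 -0.02121253 16.80627016] [0.53093811 0.03635677 0.14752016]
```

View pics/s5.png

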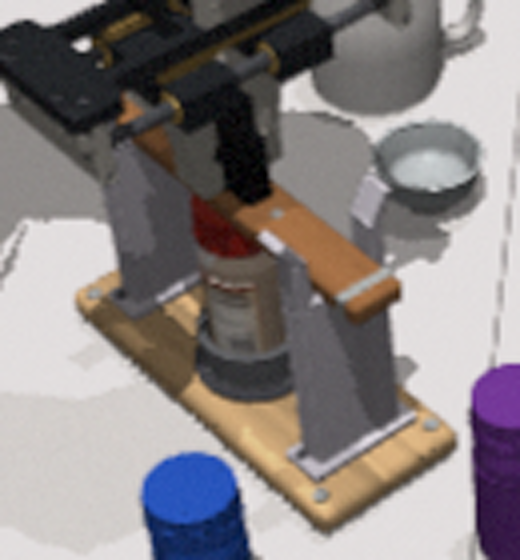

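View pics/w5.png

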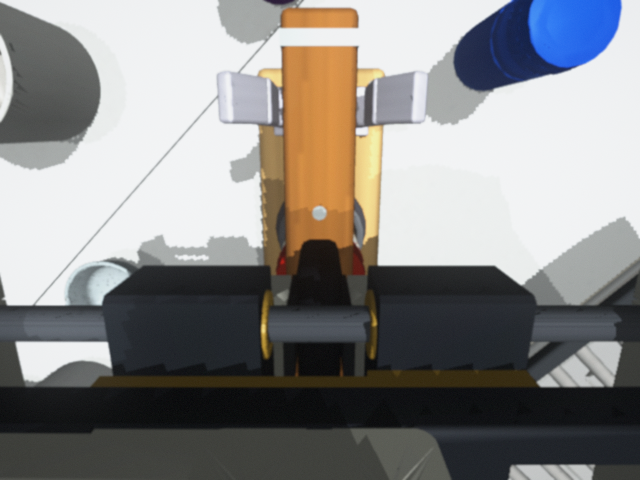

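Request:
play_rows(commands=[[[0,0.03,0,0,0,0,0],[0,0.05,0,0,0,0,0],[0,0.05,0,0,0,0,0],[0,0.05,0,0,0,0,0],[0,0.05,0,0,0,0,0],[0,0.05,0,0,0,0,0],[0,0.05,0,0,0,0,0],[0,0.05,0,0,0,0,0]]])

```text
clock: 11.37
tool_pos: [0.5309, 0.0363, 0.1475]
orientation: [-179.8, 0.0, -104.9]
force: [-2.8, -1.7, 14.7]
opening: 0.0157
gripper_force: 30.0
```

Request:
play_rows(commands=[[[0,0,0.03,0,0,0,0],[0,0,0.05,0,0,0,0],[0,0,0.05,0,0,0,0],[0,0,0.05,0,0,0,0],[0,0,0.05,0,0,0,0],[0,0,0.05,0,0,0,0]]])

```text
clock: 11.87
tool_pos: [0.5309, 0.0363, 0.1475]
orientation: [-179.8, 0.0, -104.8]
force: [-4.6, -0.9, 19.3]
opening: 0.0159
gripper_force: 30.0
```

```bash
python3 -c "
from h import *
print(get_obs()['force']);print(close_job())"
```

```text
[-4.55318871 -0.92232031 19.34933264]
the job is handed in; nothing more can be done
None
```

The clamp bar is pressed down onto both fork bottoms over the red-capped jar, and the gripper is still holding it with about 19 N of push; I handed the job in at 11.9 s, the jar stood upright in its cup in the last views, and I saw no contact with the mug, salt shaker, timer or bowl.

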